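# Gauge a new crystal display stand and load it

### The job

Check the new specimen stand before it is loaded: push the plug gauge's go end (green collar) into the bore of the metal block until the collar is fully home against the block, then draw it out, turn the gauge round and press its no-go end (red collar) squarely against the mouth of the same bore, keeping up the pressure for a second, to confirm that it is refused. Then lay the gauge back in its cradle, stand every mounted crystal that is waiting on the bench in a well of the stand, one to a well, upright on the well floor, and leave the petri dish and the red bung where they are.

Things in the scene. Friction and masses are not known exactly. Their poses are not given: they have to be found in the camera images.
- stand: fixed stand: light wooden plate (84 x 238 x 30 mm, x y z, centred at y = -41 mm) with three round wells, and at its +y end an aluminium block (44 x 64 x 75 mm) with a level bore. Origin on the work surface, midway between the plate's front and back edges; z up; x points away from the robot, along the bore (yaw within 0.15 rad of world x)
- bore (a point): centre of the bore's mouth, in the block's face that looks to the robot (-x), 45 mm above the surface. Bore: 24 mm diameter, slightly chamfered, level along +x of the stand right through the block (44 mm). The block's top is 30 mm above this point, its sides 32 mm either side; its face lies 19 mm behind the plate's front edge. Axes parallel to the stand's: +x leads into the bore
- well0 (a point): centre of the flat floor of a round well in the stand, 10 mm above the work surface; the well is 66 mm across and 20 mm deep, its rim 30 mm above the surface, open at the top. Axes parallel to the stand's. The one farthest from the block: stand frame (0, -115, 10) mm
- well1 (a point): centre of the flat floor of a round well in the stand, 10 mm above the work surface; the well is 66 mm across and 20 mm deep, its rim 30 mm above the surface, open at the top. Axes parallel to the stand's. The middle one: stand frame (0, -40, 10) mm
- well2 (a point): centre of the flat floor of a round well in the stand, 10 mm above the work surface; the well is 66 mm across and 20 mm deep, its rim 30 mm above the surface, open at the top. Axes parallel to the stand's. The one next to the block: stand frame (0, 35, 10) mm
- cradle: fixed dark wooden gauge cradle: base 110 x 52 x 8 mm, two saddles at x = +-29 mm (10 mm thick in x, 46 mm wide, floor 33 mm above the work surface, side lips up to 41 mm, 30 mm apart). Origin at the centre of its underside; the gauge lies along its x, either way round. The 48 mm between the saddles is free for fingers
- rest (a point): cradle: where the gauge's origin lies at rest, 45 mm above the surface; axes parallel to the cradle's
- gauge: double-ended plug gauge, 152 mm, 250 g, lying level. Origin mid-handle on the axis; x along the axis to the go end. Black square handle 24x24 mm, x -40 to 40; green collar (34 mm dia.) 40 to 46; steel go plug 22 mm dia., chamfered, 46 to 82; red collar (34 mm) -40 to -46; no-go plug 27 mm dia., -46 to -70. Grip mid-handle from above, across it; held firmly it stays level
- go_shoulder (a point): gauge: centre of the green collar's outer face, gauge x = 46 mm; meets the block's face when the go end is fully home
- nogo_tip (a point): gauge: centre of the no-go plug's end face, gauge x = -70 mm
- mount_a: amber crystal (six-sided, about 30 mm across, pointed top) standing on a black disc foot 58 mm across and 14 mm thick; 81 mm high in all, 180 g; origin at the centre of its underside, z up. Grasp the crystal from above, e.g. 50 mm above the underside (it is straight-sided from 20 to 62 mm). May be absent (then no pose from the start)
- mount_b: green crystal (six-sided, about 30 mm across, pointed top) standing on a black disc foot 58 mm across and 14 mm thick; 81 mm high in all, 180 g; origin at the centre of its underside, z up. Grasp the crystal from above, e.g. 50 mm above the underside (it is straight-sided from 20 to 62 mm). May be absent (then no pose from the start)
- mount_c: white crystal (six-sided, about 30 mm across, pointed top) standing on a black disc foot 58 mm across and 14 mm thick; 81 mm high in all, 180 g; origin at the centre of its underside, z up. Grasp the crystal from above, e.g. 50 mm above the underside (it is straight-sided from 20 to 62 mm). May be absent (then no pose from the start)
- petri_dish: glass petri dish, 62 mm across, 14 mm high, origin at the centre of its underside; leave it alone
- bung_red: red rubber bung, 30 mm across, 26 mm high, standing on the bench, origin at the centre of its underside; leave it alone
Not all that is in view belongs to the job. What is shaped like the mount_c but blue or purple is not meant.

How it is judged:
On the way, in this order (a step that is already met when the one before it is completed fails the run):
1. the go end is fully home in the bore (centre of the green collar's face within 5 mm of the mouth's centre), all mounted crystals still down on the bench (distance between go_shoulder and bore below 0.005 m and angle between the x axis of gauge and the x axis of stand, either way round below 0.1 rad and height (world z) of each of mount_a, mount_b, mount_c below 0.006 m), for 0.2 s.
2. the no-go end is pressed (over 1 N) squarely against the mouth of the bore, its centre within 5 mm of the mouth's, all mounted crystals still down on the bench (distance between nogo_tip and bore below 0.005 m and angle between the x axis of gauge and the x axis of stand, either way round below 0.12 rad and contact force between gauge and stand above 1 N and height (world z) of each of mount_a, mount_b, mount_c below 0.006 m), for 0.2 s.
At the end, for the whole second after the job is handed in: the gauge lies in its cradle, either way round (origin within 10 mm of the rest point, axis within 0.12 rad), and every mounted crystal present stands in its own well (centre within 7 mm of the well's, underside within 4 mm of the floor, within 0.08 rad of upright), all released and at rest (distance between gauge and rest below 0.01 m and angle between the x axis of gauge and the x axis of cradle, either way round below 0.12 rad and linear speed of each of gauge, mount_a, mount_b, mount_c below 0.02 m/s and (horizontal distance between mount_a and well0 below 0.007 m or horizontal distance between mount_a and well1 below 0.007 m or horizontal distance between mount_a and well2 below 0.007 m) and height (world z) of each of mount_a, mount_b, mount_c below 0.014 m and angle between each of mount_a, mount_b, mount_c's own z axis and vertical below 0.08 rad and (horizontal distance between mount_b and well0 below 0.007 m or horizontal distance between mount_b and well1 below 0.007 m or horizontal distance between mount_b and well2 below 0.007 m) and (horizontal distance between mount_c and well0 below 0.007 m or horizontal distance between mount_c and well1 below 0.007 m or horizontal distance between mount_c and well2 below 0.007 m)); the robot touches nothing.
It fails at once if the petri dish or the red bung is moved by more than 20 mm (distance of any of petri_dish, bung_red from where it was at the start of the episode above 0.02 m).
Of mount_a, mount_b, mount_c only 2 to 3 are there at a start; the rules pass over those that are not, and their reading is None.
At some moment in a run one of mount_a, mount_b, mount_c may be knocked a few centimetres aside while the robot is not near it.
It also fails if it takes over 208 s, if anything falls off the work surface, if the arm or the gripper's body presses on something with over 40 N, if the wrist force passes 120 N, or if a joint passes its speed limit or range.

### The arm

A 6-joint arm with a two-finger parallel gripper is mounted at the origin on the work surface; the furniture and walls round the work are solid. World frame = base frame: x ahead of the robot, y to its left, z up, the work surface at z = 0. Lengths are in m, angles in rad, forces in N, time in s.
With the tool pointing down it reaches from about 0.35 to 0.775 m from the base axis. Payload 5.5 kg.
Tool frame: the origin (TCP) lies where the fingers leave the gripper's body, on its centre line; the fingertips stand env.tip_reach ahead of it and the grasp point (between the pads) lies 54 mm ahead of it (env.tip_reach is the distance from the TCP to the fingertips, in m); z points along the fingers, y is the line along which they close (so a half turn about z gives the same grasp; the last joint's range is limited). The gripper opens to 85 mm and grips with 20 to 120 N. Pads are 22 mm wide; open, the fingers measure 114 mm over their backs; the gripper's body (76 mm by 85 mm) begins 54 mm behind the grasp point. The pads swing forward as they close: fully open they stand 13 mm farther back than shut.
Start: joints at [-1.488, 0.313, 0.046, 1.304, 0, 1.431], TCP at [0.127, -0.561, 0.304] pointing down, gripper open.
Joint ranges: [-2.76, 2.76], [-0.86, 1.69], [-1.03, 1.26], [-2.2, 2.34], [-1.47, 1.5], [-3.14, 3.14]. Speed limits (rad/s): [2.57, 2.57, 3.14, 3.14, 3.14, 3.14].

### API

Orientations are given as a unit quaternion [w, x, y, z].
In Python, from workcell import status, optics, hand_in, env gives the robot as it stands.
- The arm moves only by the shell command python3 -m handwheel 'ROWS' [FORCE]. ROWS is a JSON object whose one key "deltas" holds a list of rows, each a list of 5 numbers: the opening, from -1 (shut) to 1 (fully open), then the shift along the tool's x, y, z in units of 40 mm (1.0 is 40 mm), then the turn about the tool's z in units of 10 degrees (1.0 is 10 degrees). In form: {"deltas": [[jaw, x, y, z, roll], ...]}. A call has 1 to 20 rows; each row shifts and turns the commanded pose from where the row before left it, along the tool's axes as they then stand; what a row does not reach is not made up. A row lasts 1/8 s, in which the tool goes at most 62.5 mm and 10.7 degrees, less where a joint would pass 70% of its speed; a pose out of reach is approached as far as the arm can. A call is refused whole if a number of a shift passes 1 or a number of a turn 1, either way. A call with a gripper value outside its range is refused whole. The fingers move at their own pace and stop on an object; FORCE is the grip in N (left out, the last holds). Time passes only in rows, so rows that do not move let the fingers close. It gives the time, the measured TCP pose, the force, the opening and the grip force at its end, in the units of the state.
- status.get_state(): the state, without advancing time (a new reading comes with each control period).
- optics.read_camera(name): name is "side" or "top" or "wrist"; returns a dict with "frame" (420x560x3 uint8, red, green, blue), "depth" (420x560 float32, m along the optical axis (not along the pixel's ray), 0 where there is no reading), "vfov" (degrees; the focal length in pixels is half the picture's height over the tangent of half this angle, whatever the lens; pixels are square), "cx", "cy" (the principal point, pixels), "origin" and "attitude" of the camera in the world. Camera axes: x right, y down, z forward; pixel columns grow to the right and rows downward; lengths in m; the calibration is good to about 2 mm. A picture is of the moment at which its call begins.
- hand_in(): hands the job in; it is judged then, once.
The state is a dict: "clock": time; "joint_pos": joint angles; "qvel": joint speeds; "tau": joint torques, N m; "tcp_pos": TCP position; "orientation": TCP orientation; "wrist_force": force on the tool from outside, world axes, zero at the start; "ft_torque": the same for the moment, N m; "finger_gap": finger opening in m; "grip_force": force on a finger pad.
Only numpy, scipy, OpenCV 4.12 (cv2) and the standard library are available. Lean on these libraries where they do the work, as an engineer would, in place of code of your own. Each camera call takes 0.05 s, during which the arm holds its last target. There are 200 camera calls.

## Working session

There is one attempt and no reset: what is moved stays moved. The work goes in short steps, Python scripts to look and compute and a shell command to move; the robot and the scene stay as the last step left them, time stands still between calls to the robot, and variables do not carry over. Pictures are saved under pics/ and viewed, at most 14 in all, crops included, and the job is handed in when it is done.

```bash
ls; mkdir -p pics; cat > h.py <<'E'
import numpy as np, cv2
from workcell import status, optics, env
from scipy.spatial.transform import Rotation as R
def cam(n):
    c=optics.read_camera(n); f=210/np.tan(np.radians(c['vfov'])/2); c['f']=f
    a=np.array(c['attitude'],float)
    c['R']=a if a.shape==(3,3) else R.from_quat(a[[1,2,3,0]]).as_matrix()
    c['o']=np.array(c['origin']); return c
def ray(c,u,v): return c['R']@np.array([(u-c['cx'])/c['f'],(v-c['cy'])/c['f'],1])
def onz(c,u,v,z): d=ray(c,u,v); return c['o']+d*(z-c['o'][2])/d[2]
def pts(c):
    v,u=np.mgrid[0:420,0:560]; d=c['depth']
    p=np.stack([(u-c['cx'])/c['f']*d,(v-c['cy'])/c['f']*d,d],-1)@c['R'].T+c['o']; p[d==0]=np.nan; return p
def save(c,n): cv2.imwrite(f'pics/{n}.png',c['frame'][:,:,::-1])
E
python3 - <<'E'
from h import *
for n in('top','side','wrist'):
    c=cam(n); save(c,n+'0'); print(n,c['vfov'],c['cx'],c['cy'],c['o'],c['attitude'],(c['depth']>0).mean())
print(status.get_state(),env.tip_reach)
E
```

```text
pics
top 44.01091324130191 272.59325655413585 208.33166970494415 [0.3164982  0.15415872 1.25545189] [ 0.07128583 -0.69594872  0.71228511 -0.05677693] 0.9957908163265307
side 44.11701653287618 270.5867161173316 207.8483490042354 [ 0.87147237 -0.56592008  0.65078624] [-0.44346118  0.87211273  0.18042097 -0.10104372] 0.9960714285714286
wrist 69.03012231673304 284.8119998080678 207.0725265176032 [ 0.19676702 -0.5441503   0.37216841] [ 0.11097822  0.773331   -0.61774974 -0.08960055] 0.9959311224489796
{'clock': 0.15, 'joint_pos': array([-1.48762036e+00,  3.13867601e-01,  4.52726809e-02,  1.30355223e+00,
       -2.28140764e-06,  1.43121886e+00]), 'qvel': array([-0.00067158, -0.00251519,  0.0043957 ,  0.00105823,  0.00132669,
        0.00021188]), 'tau': array([ 1.36425711e-03, -4.81068563e+01,  2.98813838e+01,  1.39037787e-02,
       -2.12995906e-04, -5.29254848e-06]), 'tcp_pos': array([ 0.12700849, -0.56054259,  0.30320442]), 'orientation': array([-6.75175727e-04,  9.93803796e-01,  1.11146565e-01,  1.79043554e-05]), 'wrist_force': array([-0.14231266,  0.5152099 ,  0.43573199]), 'ft_torque': array([ 0.03982288, -0.03003883, -0.03269438]), 'grip_force': 0.0, 'finger_gap': 0.08558198942599972} 0.0726
```

View pics/top0.png

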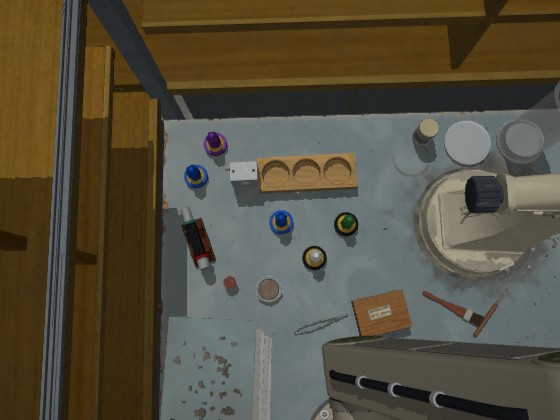

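View pics/side0.png

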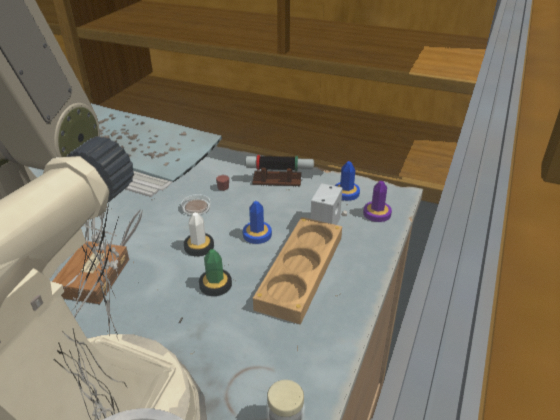

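Top view: stand at (305,173) with its block at (243,173), and the gauge in the cradle at (197,238). The white mount is at (314,257) and the green mount at (346,224). Look-alikes are blue (281,222), blue (195,177) and purple (215,143). The dish is at (269,290) and the bung at (231,283). No amber is in view yet. Side view agrees: white (197,235), green (213,270). Next I measure.

```bash
python3 - <<'E'
from h import *
for n in('top','side'):
    c=cam(n); P=pts(c); f=c['frame']; hsv=cv2.cvtColor(f,cv2.COLOR_RGB2HSV)
    print(n)
    L={'top':dict(base=(490,200),white=(314,257),green=(346,224),blue=(281,222),well=(307,172),block=(243,173),gauge=(197,238),dish=(269,290),bung=(231,283),jar=(427,130)),
       'side':dict(white=(197,235),green=(213,260),block=(327,195),gauge=(278,163),bung=(223,183))}[n]
    for k,(u,v) in L.items(): print(k,P[v,u].round(3),hsv[v,u])
    z=P[...,2]
    H,S,V=hsv[...,0].astype(int),hsv[...,1],hsv[...,2]
    def comps(m,name,amin=15):
        k,lab,st,ce=cv2.connectedComponentsWithStats(m.astype(np.uint8))
        for i in range(1,k):
            if st[i,4]>=amin:
                q=P[lab==i]; print(name,st[i].tolist(),ce[i].round(1),np.nanmedian(q,0).round(3),'zmax',np.nanmax(q[:,2]).round(3))
    w=(P[...,0]>.2)&(P[...,0]<.9)&(abs(P[...,1])<.6)&(z>.005)&(z<.12)
    comps(w&(H>45)&(H<85)&(S>80),'green')
    comps(w&((H<6)|(H>172))&(S>110),'red')
    comps(w&(S<45)&(V>150)&(z>.03),'white')
    comps(w&(V<45)&(z>.04),'black')
    comps(w&(H>10)&(H<30)&(S>120),'yellow',25)
E
```

```text
top
base [ 0.482 -0.2    0.38 ] [103  46  50]
white [0.418 0.085 0.079] [ 36  11 115]
green [0.494 0.008 0.067] [ 61 118  56]
blue [0.502 0.158 0.07 ] [109 234  84]
well [0.633 0.091 0.012] [ 18 129 142]
block [0.619 0.244 0.076] [ 85  10 161]
gauge [0.471 0.354 0.057] [ 0  0 23]
dish [0.349 0.19  0.012] [ 13  66 105]
bung [0.366 0.278 0.03 ] [  4 129  99]
jar [ 0.713 -0.193  0.072] [ 26  62 148]
green [341, 214, 14, 15, 139] [347.7 220.9] [0.5   0.004 0.071] zmax 0.084
green [183, 220, 14, 6, 40] [189.6 222.2] [0.509 0.372 0.059] zmax 0.07
red [194, 253, 15, 8, 53] [200.8 256. ] [0.429 0.345 0.058] zmax 0.068
red [224, 277, 12, 12, 76] [229.3 282.4] [0.369 0.283 0.028] zmax 0.033
white [230, 162, 27, 18, 447] [242.9 170.6] [0.625 0.244 0.076] zmax 0.083
white [314, 252, 4, 5, 15] [315.7 254.2] [0.425 0.08  0.079] zmax 0.084
black [154, 63, 8, 26, 122] [157.6  75.8] [0.866 0.448 0.08 ] zmax 0.12
black [183, 221, 23, 36, 376] [194.6 238.7] [0.469 0.36  0.057] zmax 0.065
black [342, 221, 8, 7, 16] [344.6 224.9] [0.492 0.012 0.052] zmax 0.066
yellow [207, 136, 17, 16, 84] [215.8 145.8] 
[... 1873 characters left out ...]
114] zmax 0.12
black [260, 157, 35, 12, 336] [277.  162.6] [0.472 0.35  0.054] zmax 0.062
yellow [368, 206, 20, 8, 60] [378.3 210.4] [0.72  0.304 0.018] zmax 0.021
yellow [248, 226, 19, 10, 56] [258.2 232. ] [0.523 0.143 0.018] zmax 0.022
yellow [189, 237, 21, 12, 89] [200.5 244.1] [0.436 0.067 0.018] zmax 0.022
yellow [83, 245, 9, 17, 41] [ 86.7 251. ] [ 0.263 -0.043  0.036] zmax 0.038
yellow [54, 248, 31, 38, 497] [ 71.4 267.6] [ 0.267 -0.092  0.036] zmax 0.039
yellow [85, 271, 15, 19, 134] [ 90.9 280.2] [ 0.32  -0.104  0.036] zmax 0.038
yellow [203, 274, 24, 14, 132] [215.6 282.7] [ 0.514 -0.014  0.018] zmax 0.02
yellow [68, 276, 13, 13, 69] [ 75.2 283.3] [ 0.3   -0.122  0.036] zmax 0.039
```

```bash
cat >> h.py <<'E'
def yaw():
    q=status.get_state()['orientation']; x=R.from_quat(q[[1,2,3,0]]).as_matrix()[:,0]; return np.arctan2(x[1],x[0])
def plan(*wps):
    """waypoints (TCP x,y,z) -> tool-axis shifts in units of 40 mm, rows needed"""
    s=status.get_state(); q=s['orientation']; M=R.from_quat(q[[1,2,3,0]]).as_matrix(); p=s['tcp_pos']
    for w in wps:
        d=M.T@(np.array(w)-p)/.04; n=int(max(np.ceil(abs(d).max()),np.ceil(np.linalg.norm(d)*40/60),1))
        print('to',np.round(w,4),'units',d.round(3),'rows',n,'each',(d/n).round(3)); p=np.array(w)
def st(): s=status.get_state(); print('t',round(s['clock'],2),'tcp',s['tcp_pos'].round(4),'yaw',round(yaw(),4),'q',s['joint_pos'].round(2),'F',s['wrist_force'].round(1),'gap',round(s['finger_gap'],4),'grip',s['grip_force'])
E
python3 -m handwheel '{"deltas":[[1,0,0,0,-1],[1,0,0,0,-1],[1,0,0,0,-1],[1,0,0,0,-1],[1,0,0,0,-1],[1,0,0,0,-1],[1,0,0,0,-1],[1,0,0,0,-1],[1,0,0,0,-1],[1,0,0,0,-1],[1,0,0,0,-1],[1,0,0,0,-1],[1,0,0,0,-1],[1,0,0,0,-1],[1,0,0,0,-1],[1,0,0,0,-1],[1,0,0,0,-1],[1,0,0,0,-1],[1,0,0,0,-0.5],[1,0,0,0,0]]}'
python3 -c "
from h import *
st(); plan((.40,-.35,.30),(.45,0,.30),(.52,.27,.30))"
```

```text
clock: 2.75
tcp_pos: [0.127, -0.5608, 0.3038]
orientation: [0.0, -0.154, 0.988, 0.0]
wrist_force: [0.2, -0.5, -0.2]
finger_gap: 0.0855
grip_force: 0.0
t 2.75 tcp [ 0.127  -0.5608  0.3038] yaw -2.8326 q [-1.49  0.31  0.05  1.3   0.   -1.8 ] F [ 0.2 -0.5 -0.2] gap 0.0855 grip 0.0
to [ 0.4  -0.35  0.3 ] units [-8.104  2.944  0.096] rows 9 each [-0.9    0.327  0.011]
to [0.45 0.   0.3 ] units [-3.852e+00  7.955e+00  2.000e-03] rows 8 each [-0.481  0.994  0.   ]
to [0.52 0.27 0.3 ] units [-3.720e+00  5.898e+00  1.000e-03] rows 6 each [-0.62   0.983  0.   ]
```

```bash
python3 -m handwheel '{"deltas":[[1,-0.9,0.327,0.01,0],[1,-0.9,0.327,0.01,0],[1,-0.9,0.327,0.01,0],[1,-0.9,0.327,0.01,0],[1,-0.9,0.327,0.01,0],[1,-0.9,0.327,0.01,0],[1,-0.9,0.327,0.01,0],[1,-0.9,0.327,0.01,0],[1,-0.9,0.327,0.01,0],[1,0,0,0,0]]}' >/dev/null
python3 -m handwheel '{"deltas":[[1,-0.48,0.99,0,0],[1,-0.48,0.99,0,0],[1,-0.48,0.99,0,0],[1,-0.48,0.99,0,0],[1,-0.48,0.99,0,0],[1,-0.48,0.99,0,0],[1,-0.48,0.99,0,0],[1,-0.48,0.99,0,0],[1,-0.62,0.98,0,0],[1,-0.62,0.98,0,0],[1,-0.62,0.98,0,0],[1,-0.62,0.98,0,0],[1,-0.62,0.98,0,0],[1,-0.62,0.98,0,0],[1,0,0,0,0],[1,0,0,0,0]]}' >/dev/null
python3 - <<'E'
from h import *
st()
for n in('top','wrist'):
    c=cam(n); save(c,n+'1'); print(c['o'],c['R'].round(3).tolist())
E
```

```text
t 6.0 tcp [0.5192 0.2672 0.2999] yaw -2.8326 q [ 0.34  0.33  0.06  1.3  -0.    0.03] F [-0.1 -0.7  0.2] gap 0.0855 grip 0.0
[0.3164982  0.15415872 1.25545189] [[-0.021, -0.983, 0.181], [-1.0, 0.025, 0.018], [-0.023, -0.18, -0.983]]
[0.45041678 0.24560891 0.36923391] [[-0.303, 0.914, 0.269], [0.953, 0.291, 0.085], [-0.001, 0.282, -0.959]]
```

View pics/wrist1.png

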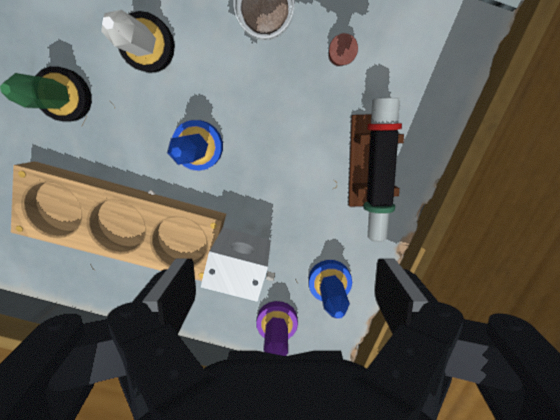

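View pics/top1.png

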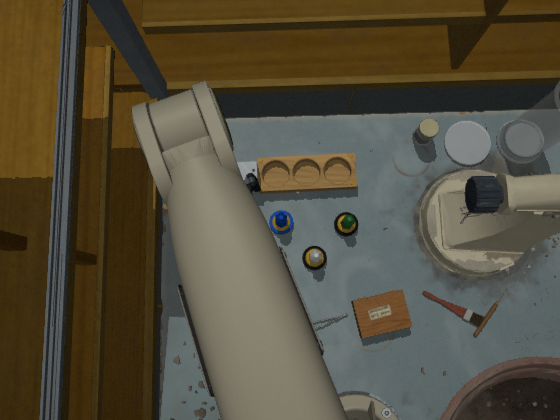

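Wrist view: gauge at (382,155), green collar (380,207) nearer the camera's bottom, red collar (385,127). Block top at (235,282), wells at (53,205), (118,222) and (180,240), white mount (140,40), green mount (40,92). There is still no amber, and the top picture now shows the bench the arm hid before, so two mounts are present.

```bash
cat >> h.py <<'E'
def rect(q):
    r=cv2.minAreaRect((q[:,:2]*1000).astype(np.float32)); c,(a,b),_=r; bx=cv2.boxPoints(r); 
    e=[bx[1]-bx[0],bx[2]-bx[1]]; e=e[0] if np.linalg.norm(e[0])>np.linalg.norm(e[1]) else e[1]
    return np.round(c,1),np.round(sorted((a,b)),1),round(float(np.arctan2(e[1],e[0])%np.pi),4)
def big(m):
    k,lab,s,_=cv2.connectedComponentsWithStats(m.astype(np.uint8)); i=1+np.argmax(s[1:,4]); return lab==i
def scene(c):
    P=pts(c); hsv=cv2.cvtColor(c['frame'],cv2.COLOR_RGB2HSV).astype(int); H,S,V=hsv[...,0],hsv[...,1],hsv[...,2]; z=P[...,2]
    box=lambda x0,x1,y0,y1:(P[...,0]>x0)&(P[...,0]<x1)&(P[...,1]>y0)&(P[...,1]<y1)
    def rep(n,m):
        m=big(m); q=P[m]; print(n,*rect(q),'z',np.median(q[:,2]).round(4),len(q),'pca',round(float(np.arctan2(*np.linalg.svd(q[:,:2]-q[:,:2].mean(0),full_matrices=False)[2][0][::-1])%np.pi),4))
        return m
    g=box(.36,.58,.28,.43)
    rep('handle',g&(V<70)&(S<120)&(z>.052)&(z<.064))
    for n,m in(('greencol',(H>45)&(H<95)&(S>60)),('redcol',((H<8)|(H>172))&(S>110))):
        m=g&m&(z>.035); q=P[m]; print(n,np.median(q,0).round(4),len(q))
    rep('gaugeall',g&(z>.049)&(z<.07))
    rep('plate',box(.5,.75,-.1,.23)&(z>.025)&(z<.036))
    rep('block',box(.55,.7,.18,.31)&(z>.071)&(z<.08))
    return P,H,S,V
E
python3 - <<'E'
from h import *
c=cam('wrist'); P,H,S,V=scene(c)
# well rims via wooden floors: floor pixels
z=P[...,2]; m=(P[...,0]>.5)&(P[...,0]<.75)&(P[...,1]>-.1)&(P[...,1]<.23)&(z<.014)&(z>.006)&(S>60)&(H<30)
k,l,s,ce=cv2.connectedComponentsWithStats(m.astype(np.uint8))
for i in range(1,k):
    if s[i,4]>80: q=P[l==i]; print('well',cv2.minEnclosingCircle((q[:,:2]*1000).astype(np.float32)),np.median(q,0).round(4))
E
```

```text
handle [469.2 359.1] [24.8 79.7] 0.341 z 0.056 1753 pca 0.3353
greencol [0.4983 0.3223 0.2847] 764
redcol [0.43   0.3412 0.0573] 251
gaugeall [474.3 360.7] [ 31.9 151.4] 0.3254 z 0.0558 3316 pca 0.3347
plate [629.6 101. ] [ 85.6 258.7] 1.5932 z 0.0291 6815 pca 1.6521
block [625.1 242.4] [45.3 63.9] 1.5947 z 0.0742 2239 pca 1.5925
well ((589.871337890625, 90.77256774902344), 118.65467834472656) [0.588 0.089 0.01 ]
well ((635.369384765625, 12.954962730407715), 32.628910064697266) [0.6367 0.0104 0.0093]
well ((631.489501953125, 91.29389953613281), 32.79427719116211) [0.6345 0.0876 0.0093]
well ((631.1488037109375, 166.2208709716797), 32.7467155456543) [0.6315 0.1639 0.0092]
```

```bash
python3 - <<'E'
from h import *
c=cam('wrist'); P=pts(c)
print(P[150,[400,405,410,420,430,440,460,480,500,540]].round(3).tolist())
print(P[60,[430,450,480,500,520,540]].round(3).tolist())
plan((.4692,.3591,.2),(.4692,.3591,.1))
E
```

```text
[[0.445, 0.389, -0.002], [0.443, 0.394, -0.0], [0.441, 0.4, -0.001], [0.437, 0.411, -0.001], [0.434, 0.423, -0.002], [0.43, 0.434, -0.001], [0.421, 0.468, -0.02], [0.415, 0.482, -0.005], [0.406, 0.514, -0.018], [0.391, 0.561, -0.017]]
[[0.344, 0.38, -0.002], [0.337, 0.402, -0.003], [0.327, 0.433, -0.001], [0.312, 0.467, -0.024], [0.312, 0.477, -0.005], [0.301, 0.507, -0.017]]
to [0.4692 0.3591 0.2   ] units [0.492 2.58  2.512] rows 3 each [0.164 0.86  0.837]
to [0.4692 0.3591 0.1   ] units [0.0e+00 1.0e-03 2.5e+00] rows 3 each [0.    0.    0.833]
```

```bash
python3 -m handwheel '{"deltas":[[1,0,0,0,-0.15],[1,0.164,0.86,0.4,0],[1,0.164,0.86,0.4,0],[1,0.1,0.85,0.4,0],[1,0,0,0.2,0],[1,0,0,0.5,0],[1,0,0,0,0],[1,0,0,0,0]]}' 
python3 - <<'E'
from h import *
st(); c=cam('wrist'); save(c,'w2'); P=pts(c)
hsv=cv2.cvtColor(c['frame'],cv2.COLOR_RGB2HSV).astype(int); H,S,V=hsv[...,0],hsv[...,1],hsv[...,2]; z=P[...,2]
g=(P[...,0]>.36)&(P[...,0]<.58)&(P[...,1]>.32)&(P[...,1]<.40)
for n,m in(('handle',g&(V<70)&(S<120)&(z>.052)&(z<.064)),('all',g&(z>.049)&(z<.07))): q=P[big(m)]; print(n,*rect(q),np.median(q[:,2]))
E
```

```text
clock: 7.2
tcp_pos: [0.4698, 0.359, 0.225]
orientation: [0.0, -0.167, 0.986, 0.0]
wrist_force: [0.1, -0.7, 0.3]
finger_gap: 0.0853
grip_force: 0.0
t 7.2 tcp [0.4698 0.359  0.225 ] yaw -2.8061 q [ 0.52  0.38 -0.06  1.13 -0.    0.18] F [ 0.1 -0.7  0.3] gap 0.0853 grip 0.0
handle [469.2 359.7] [25.8 80.2] 0.3309 0.05598967552597946
all [474.5 361. ] [ 32.4 151.4] 0.3334 0.05587548343736584
```

View pics/w2.png

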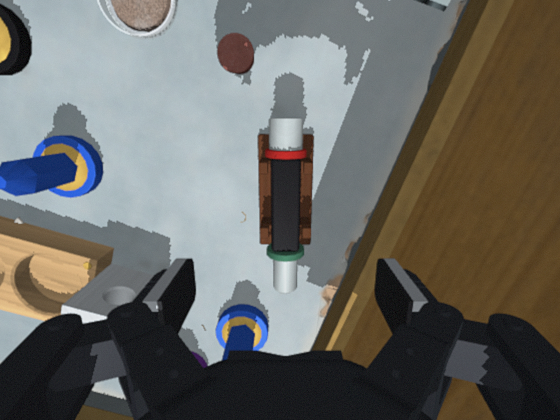

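The gauge at (286,205) lies centred between the fingers, green collar at (285,253). The fingers are clear of the bung (235,53) and the blue mount. I descend and grip.

```bash
python3 -m handwheel '{"deltas":[[1,0,0,0.8,0],[1,0,0,0.8,0],[1,0,0,0.8,0],[1,0,0,0.5,0],[1,0,0,0.2,0],[1,0,0,0,0],[-1,0,0,0,0],[-1,0,0,0,0],[-1,0,0,0,0],[-1,0,0,0,0],[-1,0,0,0,0],[-1,0,0,0,0],[-1,0,0,0,0],[-1,0,0,0,0]]}' 80
python3 -m handwheel '{"deltas":[[-1,0,0,-0.5,0],[-1,0,0,-1,0],[-1,0,0,-1,0],[-1,0,0,-0.5,0],[-1,0,0,0,0]]}'
python3 -c "
from h import *
st()"
```

```text
clock: 9.0
tcp_pos: [0.4695, 0.3596, 0.101]
orientation: [0.001, -0.167, 0.986, 0.0]
wrist_force: [-0.4, -0.5, 5.2]
finger_gap: 0.0225
grip_force: 79.1
clock: 9.62
tcp_pos: [0.4697, 0.3598, 0.2212]
orientation: [0.001, -0.167, 0.986, 0.0]
wrist_force: [-0.4, 0.2, -2.7]
finger_gap: 0.0222
grip_force: 78.5
t 9.62 tcp [0.4697 0.3598 0.2212] yaw -2.8053 q [ 0.52  0.38 -0.07  1.12 -0.    0.18] F [-0.4  0.2 -2.7] gap 0.0222 grip 78.50950241088867
```

```bash
python3 -m handwheel '{"deltas":[[-1,0,0,0,0.9],[-1,0,0,0,0.89],[-1,0,0,0,0]]}' >/dev/null
python3 -c "
from h import *
st(); plan((.480,.239,.2212))"
```

```text
t 10.0 tcp [0.4683 0.359  0.2181] yaw -3.1161 q [ 0.52  0.38 -0.07  1.12 -0.    0.49] F [-0.9  0.1 -3. ] gap 0.0227 grip 78.48669648170471
to [0.48   0.239  0.2212] units [-0.216 -3.007 -0.073] rows 4 each [-0.054 -0.752 -0.018]
```

```bash
python3 -m handwheel '{"deltas":[[-1,-0.05,-0.75,0,0],[-1,-0.05,-0.75,0,0],[-1,-0.05,-0.75,0,0],[-1,-0.05,-0.75,0,0],[-1,0,0,0,0],[-1,0,0,0,0]]}' >/dev/null
python3 - <<'E'
from h import *
st(); c=cam('wrist'); save(c,'w3'); P=pts(c); z=P[...,2]
b=(P[...,0]>.55)&(P[...,0]<.7)&(P[...,1]>.18)&(P[...,1]<.31)
q=P[big(b&(z>.071)&(z<.08))]; print('block',*rect(q),np.median(q[:,2]))
f=b&(z>.01)&(z<.07)&(P[...,0]<.615); q=P[f]; print('face n',len(q),'x med',np.median(q[:,0]), 'y range',np.percentile(q[:,1],[1,99]),np.polyfit(q[:,1],q[:,0],1))
q=P[(P[...,0]>.35)&(P[...,0]<.6)&(abs(P[...,1]-.239)<.03)&(z>.1)&(z<.2)]; print('gauge', *rect(q),np.percentile(q,[1,99],axis=0).round(4).tolist(),len(q))
E
```

```text
t 10.75 tcp [0.4798 0.2398 0.2196] yaw -3.1165 q [ 0.31  0.28 -0.21  1.08  0.    0.29] F [-0.1  0.4 -2.3] gap 0.0228 grip 79.11633253097534Traceback (most recent call last):
  File "<stdin>", line 4, in <module>
  File "h.py", line 29, in big
    k,lab,s,_=cv2.connectedComponentsWithStats(m.astype(np.uint8)); i=1+np.argmax(s[1:,4]); return lab==i
                                                                        ~~~~~~~~~^^^^^^^^^
    return _wrapfunc(a, 'argmax', axis=axis, out=out, **kwds)
    return bound(*args, **kwds)
ValueError: attempt to get argmax of an empty sequence
```

View pics/w3.png

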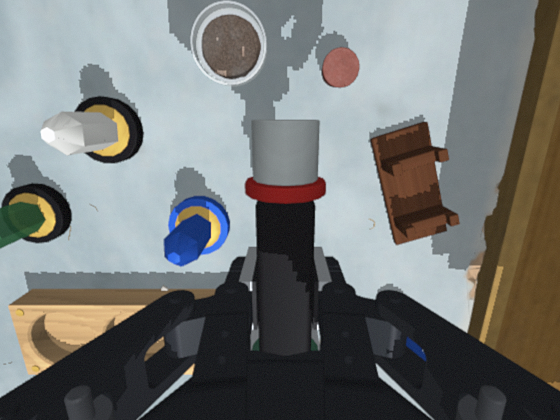

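The wrist view shows the gauge firmly held and level, red collar at (285,188). The empty cradle is at (415,180), the block is hidden behind the gripper. I check the gauge in hand, the cradle, and the block from the other cameras.

```bash
python3 - <<'E'
from h import *
c=cam('wrist'); P=pts(c); z=P[...,2]
hsv=cv2.cvtColor(c['frame'],cv2.COLOR_RGB2HSV).astype(int); H,S,V=hsv[...,0],hsv[...,1],hsv[...,2]
m=(P[...,0]>.35)&(P[...,0]<.46)&(abs(P[...,1]-.239)<.03)&(z>.13)&(z<.22)
q=P[m]; print('gauge', q.min(0),q.max(0)); 
pl=P[m&(P[...,0]<.431)]; r=m&(S>110)&((H<8)|(H>172)); qr=P[r]
print('plug y',np.percentile(pl[:,1],[1,99]),'x',np.percentile(pl[:,0],[0.5,2,99]),'ztop',np.percentile(pl[:,2],[50,97]))
print('redcol x',np.percentile(qr[:,0],[2,50,98]),'y',np.percentile(qr[:,1],[2,98]))
k=(P[...,0]>.38)&(P[...,0]<.55)&(P[...,1]>.30)&(P[...,1]<.42)
for a,b in((.003,.014),(.025,.036),(.0375,.046)):
    q=P[k&(z>a)&(z<b)&(S>70)]; print('cradle',a,*rect(q),np.median(q,0).round(4),len(q))
for n in('top','side'):
    c=cam(n); P=pts(c); z=P[...,2]; b=(P[...,0]>.55)&(P[...,0]<.7)&(P[...,1]>.19)&(P[...,1]<.31)&(z>.071)&(z<.085)
    if b.sum()>50: q=P[big(b)]; print(n,*rect(q),np.median(q,0).round(4),len(q))
E
```

```text
gauge [0.40840421 0.22270781 0.15595262] [0.4599956  0.2560943  0.18113717]
plug y [0.2260953  0.25205446] x [0.40854006 0.40889474 0.43073045] ztop [0.17475597 0.17689958]
redcol x [0.4322712  0.4346937  0.43837325] y [0.22450781 0.25474322]
cradle 0.003 [467.3 358. ] [ 51.6 108.6] 0.3319 [0.4624 0.3543 0.0072] 4382
cradle 0.025 [467.8 358. ] [45.4 68.3] 0.3303 [0.4838 0.3582 0.0318] 1127
cradle 0.0375 [467.7 358.5] [46.1 68. ] 0.3331 [0.4499 0.3579 0.04  ] 466
top [626.6 218.6] [11.9 40.9] 0.0035 [0.6342 0.2156 0.0765] 58
side [624.4 240.4] [44.8 69.1] 1.5918 [0.6254 0.2363 0.0771] 498
```

```bash
python3 -m handwheel '{"deltas":[[-1,-0.26,0,0.6,0],[-1,0,0,0.8,0],[-1,0,0,0.8,0],[-1,0,0,0.6,0],[-1,0,0,0.15,0],[-1,0,0,0,0],[-1,0,0,0,0]]}' >/dev/null
python3 -c "
from h import *
st(); plan((.490,.2392,.101),(.512,.2397,.101))"
```

```text
t 11.82 tcp [0.4913 0.2404 0.1035] yaw -3.1174 q [ 0.31  0.4  -0.35  0.82 -0.    0.28] F [ 0.5  0.5 -3.7] gap 0.0226 grip 79.05423402786255
to [0.49   0.2392 0.101 ] units [ 0.033 -0.029  0.062] rows 1 each [ 0.033 -0.029  0.062]
to [0.512  0.2397 0.101 ] units [-0.55  -0.001  0.001] rows 1 each [-0.55  -0.001  0.001]
```

```bash
python3 -m handwheel '{"deltas":[[-1,0,-0.03,0.06,0],[-1,0,0,0,0],[-1,-0.25,0,0,0],[-1,-0.2,0,0,0],[-1,0,0,0,0],[-1,0,0,0,0]]}' >/dev/null
python3 - <<'E'
from h import *
st(); plan((.5165,.2398,.101))
c=cam('side'); save(c,'s4'); cv2.imwrite('pics/s4c.png',cv2.resize(c['frame'][120:240,230:390,::-1],(800,600),interpolation=cv2.INTER_CUBIC))
E
```

```text
t 12.57 tcp [0.5083 0.239  0.0996] yaw -3.1179 q [ 0.3   0.43 -0.31  0.83 -0.    0.27] F [-0.1 -0.4 -3.1] gap 0.0227 grip 79.05310034751892
to [0.5165 0.2398 0.101 ] units [-0.205  0.014 -0.034] rows 1 each [-0.205  0.014 -0.034]
```

View pics/s4c.png

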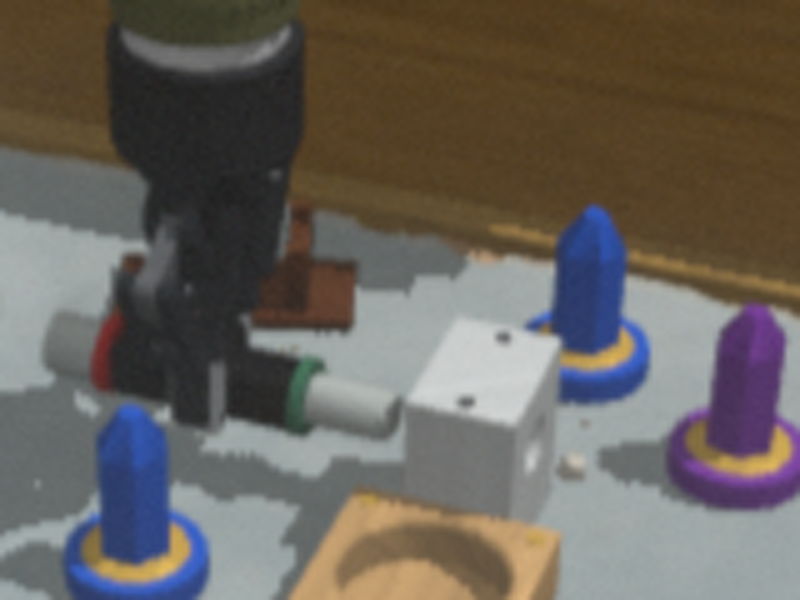

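The side crop shows the go plug's tip (400,405) just short of the block's face, roughly level with the bore, whose rear mouth is at (535,450). I advance gently.

```bash
python3 -m handwheel '{"deltas":[[-1,-0.1,0.015,-0.035,0],[-1,-0.1,0,0,0],[-1,-0.1,0,0,0],[-1,-0.05,0,0,0],[-1,-0.05,0,0,0],[-1,-0.05,0,0,0],[-1,0,0,0,0]]}'
python3 -c "
from h import *
st()"
```

```text
clock: 13.5
tcp_pos: [0.5266, 0.2402, 0.1012]
orientation: [0.0, -0.012, 1.0, -0.0]
wrist_force: [-0.1, -0.6, -2.3]
finger_gap: 0.0229
grip_force: 79.1
t 13.5 tcp [0.5266 0.2402 0.1012] yaw -3.1179 q [ 0.29  0.46 -0.26  0.85 -0.    0.27] F [-0.1 -0.6 -2.3] gap 0.0229 grip 79.05364751815796
```

```bash
python3 -m handwheel '{"deltas":[[-1,-0.1,0,0,0],[-1,-0.1,0,0,0],[-1,-0.1,0,0,0],[-1,-0.1,0,0,0],[-1,0,0,0,0]]}'
python3 -m handwheel '{"deltas":[[-1,-0.1,0,0,0],[-1,-0.1,0,0,0],[-1,-0.05,0,0,0],[-1,0,0,0,0]]}'
python3 -c "
from h import *
st()"
```

```text
clock: 14.12
tcp_pos: [0.5429, 0.2406, 0.1012]
orientation: [0.0, -0.012, 1.0, -0.0]
wrist_force: [0.4, 0.5, -2.6]
finger_gap: 0.0227
grip_force: 79.1
clock: 14.62
tcp_pos: [0.5526, 0.2408, 0.1013]
orientation: [0.0, -0.012, 1.0, -0.0]
wrist_force: [-0.2, 0.3, -2.3]
finger_gap: 0.0225
grip_force: 79.1
t 14.62 tcp [0.5526 0.2408 0.1013] yaw -3.1179 q [ 0.28  0.5  -0.2   0.88 -0.    0.25] F [-0.2  0.3 -2.3] gap 0.0225 grip 79.0534257888794
```

Sliding freely, with about 5 mm to go. I creep to contact.

```bash
python3 -m handwheel '{"deltas":[[-1,-0.05,0,0,0],[-1,-0.05,0,0,0],[-1,0,0,0,0]]}'
python3 -m handwheel '{"deltas":[[-1,-0.04,0,0,0],[-1,-0.04,0,0,0],[-1,0,0,0,0]]}'
```

```text
clock: 15.0
tcp_pos: [0.5566, 0.2409, 0.1013]
orientation: [0.0, -0.012, 1.0, -0.0]
wrist_force: [0.0, 0.4, -3.3]
finger_gap: 0.0231
grip_force: 79.1
clock: 15.38
tcp_pos: [0.5582, 0.2409, 0.1009]
orientation: [-0.002, -0.012, 1.0, -0.0]
wrist_force: [-5.2, -0.3, -0.8]
finger_gap: 0.0223
grip_force: 79.4
```

```bash
python3 -m handwheel '{"deltas":[[-1,-0.03,0,0,0],[-1,0,0,0,0],[-1,0,0,0,0],[-1,0,0,0,0]]}'
```

```text
clock: 15.88
tcp_pos: [0.5583, 0.2409, 0.1007]
orientation: [-0.003, -0.012, 1.0, -0.0]
wrist_force: [-6.9, 0.2, 1.1]
finger_gap: 0.0225
grip_force: 79.6
```

Contact at TCP x = 0.558, exactly as predicted for the collar home, held over 0.5 s. I draw it out, raise it and turn it round.

```bash
python3 -m handwheel '{"deltas":[[-1,0.2,0,0,0],[-1,0.4,0,0,0],[-1,0.5,0,0,0],[-1,0.5,0,0,0],[-1,0.45,0,0,0],[-1,0,0,-0.5,0],[-1,0,0,-1,0],[-1,0,0,-1,0],[-1,0,0,-0.5,0],[-1,0,0,0,0]]}'
python3 -m handwheel '{"deltas":[[-1,0,0,0,-0.9],[-1,0,0,0,-0.9],[-1,0,0,0,-0.9],[-1,0,0,0,-0.9],[-1,0,0,0,-0.9],[-1,0,0,0,-0.9],[-1,0,0,0,-0.9],[-1,0,0,0,-0.9],[-1,0,0,0,-0.9],[-1,0,0,0,-0.9],[-1,0,0,0,-0.9],[-1,0,0,0,-0.9],[-1,0,0,0,-0.9],[-1,0,0,0,-0.9],[-1,0,0,0,-0.9],[-1,0,0,0,-0.9],[-1,0,0,0,-0.9],[-1,0,0,0,-0.9],[-1,0,0,0,-0.9],[-1,0,0,0,-0.9]]}' >/dev/null
python3 -m handwheel '{"deltas":[[-1,0,0,0,0],[-1,0,0,0,0]]}' >/dev/null
python3 - <<'E'
from h import *
st(); c=cam('wrist'); save(c,'w5'); P=pts(c); z=P[...,2]
try:
    b=(P[...,0]>.55)&(P[...,0]<.7)&(P[...,1]>.18)&(P[...,1]<.31); q=P[big(b&(z>.071)&(z<.08))]; print('block',*rect(q),np.median(q[:,2]))
except Exception as e: print(e)
m=(P[...,0]>.45)&(P[...,0]<.6)&(abs(P[...,1]-.24)<.03)&(z>.12)&(z<.22); q=P[m]
if len(q): print('gauge',q.min(0),q.max(0),np.percentile(q[q[:,0]<q[:,0].max()-.03],[1,99],axis=0) , np.percentile(q[q[:,0]>q[:,0].max()-.02],[1,99],axis=0))
E
```

```text
clock: 17.12
tcp_pos: [0.4802, 0.2395, 0.2233]
orientation: [0.003, -0.012, 1.0, 0.001]
wrist_force: [0.3, 1.1, -3.0]
finger_gap: 0.0229
grip_force: 79.1
t 19.88 tcp [0.4785 0.2389 0.2204] yaw 0.0212 q [ 0.31  0.28 -0.21  1.08 -0.   -2.85] F [ 0.3  0.8 -3.9] gap 0.023 grip 79.12057757377625
block [610.5 242.6] [17.5 64.3] 1.5949 0.07410419676722371
gauge [0.45000377 0.21000445 0.15054311] [0.54918373 0.2699925  0.2199962 ] [[0.45162793 0.21128613 0.15734883]
 [0.51720606 0.26905134 0.21946778]] [[0.52935808 0.22780966 0.16546248]
 [0.54897134 0.25379227 0.17781409]]
```

View pics/w5.png

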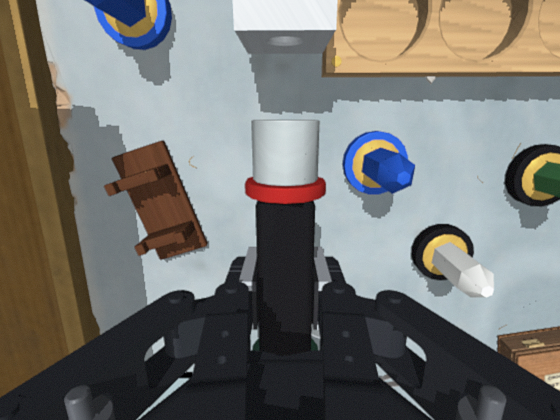

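The wrist view shows the no-go end at (285,150) pointing to the block, whose bore mouth is at (287,40). The cradle, white mount and green mount are clear.

```bash
python3 -m handwheel '{"deltas":[[-1,0,0,0.6,0],[-1,0,0,0.8,0],[-1,0,0,0.8,0],[-1,0,0,0.6,0],[-1,0,0,0.15,0],[-1,0,0,0,0],[-1,0,0,0,0]]}' >/dev/null
python3 -c "
from h import *
st(); plan((.5215,.2401,.1012))"
```

```text
t 20.8 tcp [0.4797 0.2393 0.1044] yaw 0.0235 q [ 0.31  0.38 -0.38  0.81 -0.   -2.85] F [ 0.4  0.3 -3.1] gap 0.023 grip 79.09976720809937
to [0.5215 0.2401 0.1012] units [1.045 0.006 0.082] rows 2 each [0.522 0.003 0.041]
```

```bash
python3 -m handwheel '{"deltas":[[-1,0.3,0,0.04,0],[-1,0.3,0,0.03,0],[-1,0.25,0,0,0],[-1,0.15,0,0,0],[-1,0,0,0,0],[-1,0,0,0,0]]}'
python3 -c "
from h import *
st(); plan((.5315,.2404,.1012))"
```

```text
clock: 21.55
tcp_pos: [0.5184, 0.2399, 0.1002]
orientation: [0.0, 1.0, 0.012, -0.0]
wrist_force: [-0.8, 0.3, -3.3]
finger_gap: 0.0228
grip_force: 79.1
t 21.55 tcp [0.5184 0.2399 0.1002] yaw 0.0239 q [ 0.29  0.45 -0.28  0.84 -0.   -2.87] F [-0.8  0.3 -3.3] gap 0.0228 grip 79.09890532493591
to [0.5315 0.2404 0.1012] units [ 0.327 -0.004 -0.024] rows 1 each [ 0.327 -0.004 -0.024]
```

```bash
python3 -m handwheel '{"deltas":[[-1,0.1,0,-0.025,0],[-1,0.1,0,0,0],[-1,0.05,0,0,0],[-1,0.05,0,0,0],[-1,0.05,0,0,0],[-1,0,0,0,0]]}'
python3 -m handwheel '{"deltas":[[-1,0.05,0,0,0],[-1,0.05,0,0,0],[-1,0,0,0,0]]}'
```

```text
clock: 22.3
tcp_pos: [0.532, 0.2403, 0.1011]
orientation: [0.0, 1.0, 0.012, -0.001]
wrist_force: [-3.0, -0.3, -2.0]
finger_gap: 0.023
grip_force: 79.3
clock: 22.68
tcp_pos: [0.5325, 0.2402, 0.1006]
orientation: [0.0, 1.0, 0.012, -0.004]
wrist_force: [-12.7, -0.1, 2.4]
finger_gap: 0.0227
grip_force: 80.0
```

```bash
python3 -m handwheel '{"deltas":[[-1,0,0,0,0],[-1,0,0,0,0],[-1,0,0,0,0],[-1,0,0,0,0],[-1,0,0,0,0],[-1,0,0,0,0],[-1,0,0,0,0],[-1,0,0,0,0],[-1,0,0,0,0],[-1,0,0,0,0]]}'
python3 -m handwheel '{"deltas":[[-1,-0.2,0,0,0],[-1,-0.5,0,0,0],[-1,-0.5,0,0,0],[-1,-0.2,0,-0.5,0],[-1,0,0,-1,0],[-1,0,0,-1,0],[-1,0,0,-0.5,0],[-1,0,0,0,0],[-1,0,0,0,0]]}'
python3 -c "
from h import *
st()"
```

```text
clock: 23.92
tcp_pos: [0.5325, 0.2402, 0.1005]
orientation: [0.0, 1.0, 0.012, -0.004]
wrist_force: [-11.5, 0.1, 2.9]
finger_gap: 0.0223
grip_force: 80.0
clock: 25.05
tcp_pos: [0.4806, 0.2389, 0.2205]
orientation: [0.0, 1.0, 0.012, -0.0]
wrist_force: [-0.1, 0.1, -2.5]
finger_gap: 0.0227
grip_force: 79.1
t 25.05 tcp [0.4806 0.2389 0.2205] yaw 0.0237 q [ 0.31  0.28 -0.21  1.08 -0.   -2.85] F [-0.1  0.1 -2.5] gap 0.0227 grip 79.11034226417542
```

```bash
python3 - <<'E'
from h import *
c=cam('wrist'); P=pts(c); z=P[...,2]
S=cv2.cvtColor(c['frame'],cv2.COLOR_RGB2HSV)[...,1]
k=(P[...,0]>.38)&(P[...,0]<.55)&(P[...,1]>.30)&(P[...,1]<.42)
for a,b in((.003,.014),(.025,.036),(.0375,.046)):
    q=P[k&(z>a)&(z<b)&(S>70)]; print('cradle',a,*rect(q),len(q))
plan((.4668,.3583,.2205))
E
python3 -m handwheel '{"deltas":[[-1,0,0,0,-0.9],[-1,0,0,0,-0.87],[-1,0,0,0,0]]}' >/dev/null
python3 -c "
from h import *
st(); plan((.4675,.3587,.2205))"
```

```text
cradle 0.003 [468.  358.6] [ 51.2 108.3] 0.3285 4596
cradle 0.025 [467.7 357.8] [43.9 68.2] 0.3282 911
cradle 0.0375 [467.6 358.7] [45.7 67.5] 0.3337 428
to [0.4668 0.3583 0.2205] units [-0.266 -2.993 -0.011] rows 3 each [-0.089 -0.998 -0.004]
t 25.48 tcp [0.4783 0.2448 0.22  ] yaw 0.3244 q [ 0.33  0.28 -0.21  1.08 -0.   -3.14] F [-0.1 -1.  -2.9] gap 0.0229 grip 79.0849757194519
to [0.4675 0.3587 0.2205] units [ 0.653 -2.785 -0.026] rows 3 each [ 0.218 -0.928 -0.009]
```

```bash
python3 -m handwheel '{"deltas":[[-1,0.2,-0.9,0,0],[-1,0.2,-0.9,0,0],[-1,0.15,-0.75,0,0],[-1,0,0,0,0],[-1,0,0,0,0]]}' >/dev/null
python3 -c "
from h import *
st(); plan((.4668,.3583,.145)); print(status.get_state()['joint_pos'])"
```

```text
t 26.1 tcp [0.467  0.348  0.2202] yaw 0.3247 q [ 0.5   0.37 -0.09  1.12 -0.   -2.96] F [ 0.8  0.4 -3.4] gap 0.0229 grip 79.37686443328857
to [0.4668 0.3583 0.145 ] units [ 0.081 -0.256  1.878] rows 2 each [ 0.041 -0.128  0.939]
[ 0.5045771   0.36560719 -0.08721517  1.12047101 -0.0049858  -2.96167539]
```

```bash
python3 -m handwheel '{"deltas":[[-1,0.07,-0.256,0,-0.04],[-1,0,0,0.6,0],[-1,0,0,0.8,0],[-1,0,0,0.5,0],[-1,0,0,0,0],[-1,0,0,0,0]]}' >/dev/null
python3 -c "
from h import *
st(); plan((.4668,.3583,.101))"
```

```text
t 26.85 tcp [0.4674 0.3589 0.1459] yaw 0.3309 q [ 0.52  0.43 -0.18  0.96 -0.   -2.95] F [ 0.3 -0.4 -2.3] gap 0.0233 grip 79.41355347633362
to [0.4668 0.3583 0.101 ] units [-0.021  0.005  1.122] rows 2 each [-0.01   0.003  0.561]
```

```bash
python3 -m handwheel '{"deltas":[[-1,0,0,0.5,0],[-1,0,0,0.4,0],[-1,0,0,0.15,0],[-1,0,0,0.05,0],[-1,0,0,0,0],[-1,0,0,0,0]]}'
```

```text
clock: 27.6
tcp_pos: [0.4672, 0.3588, 0.1014]
orientation: [0.002, 0.986, 0.165, 0.001]
wrist_force: [-0.8, 0.8, -2.9]
finger_gap: 0.0226
grip_force: 79.6
```

```bash
python3 -m handwheel '{"deltas":[[-1,0,0,0.02,0],[-1,0,0,0.02,0],[-1,0,0,0,0]]}'
python3 -m handwheel '{"deltas":[[0.2,0,0,0,0],[0.2,0,0,0,0],[0.4,0,0,0,0],[0.4,0,0,0,0],[0.4,0,0,-0.5,0],[0.4,0,0,-1,0],[0.4,0,0,-1,0],[0.4,0,0,-0.5,0],[1,0,0,0,0]]}'
python3 - <<'E'
from h import *
st(); c=cam('wrist'); save(c,'w6'); P=pts(c); z=P[...,2]
hsv=cv2.cvtColor(c['frame'],cv2.COLOR_RGB2HSV).astype(int); V,S=hsv[...,2],hsv[...,1]
g=(P[...,0]>.36)&(P[...,0]<.58)&(P[...,1]>.30)&(P[...,1]<.42)
for n,m in(('handle',g&(V<70)&(S<120)&(z>.050)&(z<.064)),('all',g&(z>.049)&(z<.07))): q=P[big(m)]; print(n,*rect(q),np.median(q[:,2]))
E
```

```text
clock: 27.98
tcp_pos: [0.4672, 0.3588, 0.1009]
orientation: [0.002, 0.986, 0.165, 0.001]
wrist_force: [-1.5, -1.3, 8.1]
finger_gap: 0.0227
grip_force: 81.0
clock: 29.1
tcp_pos: [0.4676, 0.3597, 0.2211]
orientation: [0.002, 0.986, 0.165, 0.002]
wrist_force: [-0.6, -0.5, 0.8]
finger_gap: 0.0759
grip_force: 0.0
t 29.1 tcp [0.4676 0.3597 0.2211] yaw 0.3313 q [ 0.52  0.38 -0.07  1.12 -0.   -2.95] F [-0.6 -0.5  0.8] gap 0.0759 grip 0.0
handle [467.3 359.4] [23.9 79.3] 0.3289 0.056007607530285594
all [462.  357.5] [ 32.1 151.2] 0.323 0.055888992164741885
```

View pics/w6.png

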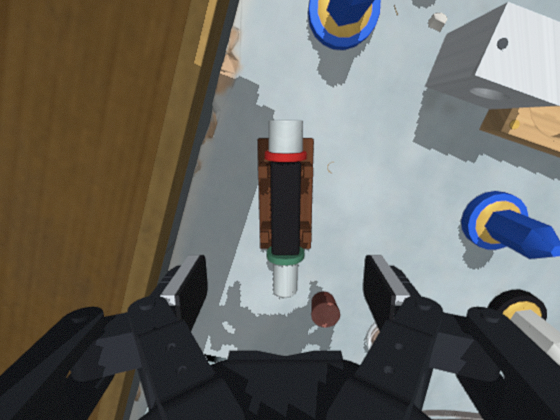

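Gauge lies level in the cradle: (286,205), green collar (285,257). Handle centre is (467.3,359.4) against the rest at about (467.8,358.5). Now the mounts.

```bash
python3 -m handwheel '{"deltas":[[1,0,0,-0.8,0],[1,0,0,-0.8,0],[1,0,0,-0.4,0],[1,0,0,0,0.99],[1,0,0,0,0.99],[1,0,0,0,0.99],[1,0,0,0,0.99],[1,0,0,0,0.99],[1,0,0,0,0.99],[1,0,0,0,0.99],[1,0,0,0,0.99],[1,0,0,0,0.99],[1,0,0,0,0.99],[1,0,0,0,0.99],[1,0,0,0,0],[1,0,0,0,0]]}' >/dev/null
python3 -c "
from h import *
st(); plan((.47,.08,.30))"
```

```text
t 31.15 tcp [0.4663 0.3593 0.2984] yaw -1.5667 q [ 0.52  0.34  0.08  1.31 -0.   -1.05] F [-0.8 -0.4 -0.3] gap 0.0856 grip 0.0
to [0.47 0.08 0.3 ] units [ 6.983e+00 -6.300e-02 -5.000e-03] rows 7 each [ 0.998 -0.009 -0.001]
```

```bash
python3 -m handwheel '{"deltas":[[1,1,0,0,0],[1,1,0,0,0],[1,1,0,0,0],[1,1,0,0,0],[1,1,0,0,0],[1,1,0,0,0],[1,1,0,0,0],[1,0,0,0,0],[1,0,0,0,0]]}' >/dev/null
cat >> h.py <<'E'
def mounts(c,near=None):
    P=pts(c); z=P[...,2]; hsv=cv2.cvtColor(c['frame'],cv2.COLOR_RGB2HSV).astype(int); H,S,V=hsv[...,0],hsv[...,1],hsv[...,2]
    w=(P[...,0]>.36)&(P[...,0]<.72)&(P[...,1]>-.2)&(P[...,1]<.2)
    for n,m in(('green',(H>45)&(H<85)&(S>80)),('white',(S<40)&(V>90)),('amber',(H>8)&(H<25)&(S>150)&(z>.045)),('blue',(H>100)&(H<125)&(S>150))):
        m=w&m&(z>.03)&(z<.1)
        k,l,s,_=cv2.connectedComponentsWithStats(m.astype(np.uint8))
        for i in range(1,k):
            if s[i,4]<60: continue
            q=P[l==i]; t=q[q[:,2]>q[:,2].max()-.004].mean(0); 
            d=np.hypot(P[...,0]-t[0],P[...,1]-t[1]); zb=q[:,2].max()-.082
            f=P[(d<.04)&(z>zb+.006)&(z<zb+.022)]; o=cv2.minEnclosingCircle((f[:,:2]*1000).astype(np.float32)) if len(f) else None
            # side-face normals give the hexagon's yaw
            b=q[(q[:,2]>q[:,2].max()-.058)&(q[:,2]<q[:,2].max()-.022)]
            print(n,'px',s[i].tolist(),'tip',t.round(4),'zmax',q[:,2].max().round(4),'foot',np.round(o[0],1) if o else None,round(o[1],1) if o else 0,'ftop',np.median(f[:,2]).round(4) if len(f) else 0)
def wells(c):
    P=pts(c); z=P[...,2]
    for n,e in(('w0',(.6312,.0174)),('w1',(.6295,.0924)),('w2',(.6278,.1674))):
        d=np.hypot(P[...,0]-e[0],P[...,1]-e[1])
        m=(d<.037)&(z<.024)&(z>.004); r=(d<.037)&(z>=.027)&(z<.034)&(d>.031)
        q=P[m]
        if len(q)>100: o=cv2.minEnclosingCircle((q[:,:2]*1000).astype(np.float32)); print(n,np.round(o[0],1),round(o[1],1),len(q),'zfloor',np.median(q[:,2]).round(4))
    q=P[(P[...,0]>.5)&(P[...,0]<.75)&(P[...,1]>-.1)&(P[...,1]<.205)&(z>.027)&(z<.034)]
    if len(q)>100: print('plate',*rect(q),np.percentile(q[:,:2],[.5,99.5],axis=0).round(4).tolist())
E
python3 - <<'E'
from h import *
st(); c=cam('wrist'); save(c,'w7'); mounts(c); wells(c)
c=cam('side'); print('side'); mounts(c)
E
```

```text
t 32.27 tcp [0.4669 0.0796 0.3005] yaw -1.569 q [ 0.    0.12 -0.21  1.24 -0.   -1.57] F [ 0.2 -0.1  0.4] gap 0.0854 grip 0.0
green px [233, 94, 32, 32, 721] tip [0.5026 0.0009 0.0792] zmax 0.0814 foot [502.9   0.7] 28.9 ftop 0.0136
white px [311, 173, 32, 32, 723] tip [0.4233 0.0799 0.0788] zmax 0.0808 foot [423.5  80.4] 29.0 ftop 0.0137
blue px [232, 237, 29, 33, 709] tip [0.5111 0.1564 0.0791] zmax 0.0809 foot [511.1 157.3] 28.9 ftop 0.0136
w0 [632.9  18.2] 33.0 2842 zfloor 0.0094
w1 [630.9  93.7] 33.0 2354 zfloor 0.0094
w2 [631.6 169.7] 31.6 1787 zfloor 0.0094
plate [587.1  87.7] [170.9 231.4] 1.5944 [[0.5197, -0.0266], [0.6735, 0.203]]
side
green px [206, 249, 17, 29, 282] tip [ 0.5037 -0.0029  0.083 ] zmax 0.0857 foot [503.4  -1.3] 30.0 ftop 0.0165
white px [189, 212, 16, 29, 371] tip [0.4238 0.0766 0.0819] zmax 0.0836 foot [422.6  77.2] 30.5 ftop 0.0166
white px [111, 334, 67, 25, 437] tip [ 0.5019 -0.194   0.0577] zmax 0.0607 foot None 0 ftop 0
blue px [251, 202, 13, 26, 169] tip [0.5123 0.153  0.0812] zmax 0.0836 foot [510.7 154.8] 30.1 ftop 0.0164
```

View pics/w7.png

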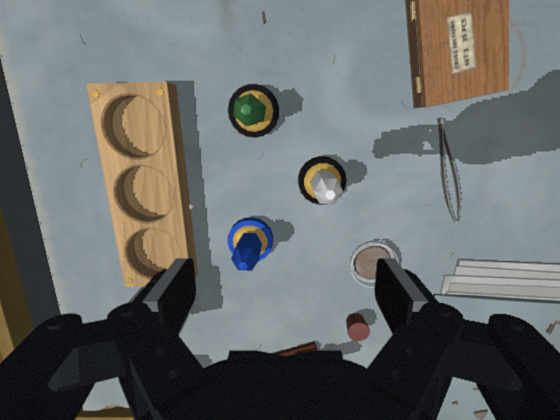

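The wrist view shows the green mount (252,110), white mount (323,180) and decoy blue (250,240), with wells at (138,125), (147,193) and (157,252). Heights and radii match the text: tip 0.081, foot r 29, well r 33, floor 0.0094. White first, into well0.

```bash
python3 -c "
from h import *
plan((.4233,.0800,.20),(.4233,.0800,.104))"

```

```text
to [0.4233 0.08   0.2   ] units [-0.007  1.093  2.51 ] rows 3 each [-0.002  0.364  0.837]
to [0.4233 0.08   0.104 ] units [-0.01   0.003  2.4  ] rows 3 each [-0.003  0.001  0.8  ]
```

```bash
python3 -m handwheel '{"deltas":[[1,0,0.364,0.83,0],[1,0,0.364,0.83,0],[1,0,0.364,0.83,0],[1,0,0,0,0],[1,0,0,0,0]]}' >/dev/null
python3 - <<'E'
from h import *
st(); c=cam('wrist'); mounts(c); save(c,'w8'); plan((.4233,.0800,.104))
E
```

```text
t 33.0 tcp [0.4247 0.0795 0.2021] yaw -1.5681 q [ 0.    0.1  -0.48  0.98 -0.   -1.57] F [-0.3  0.   0.4] gap 0.0853 grip 0.0
green px [145, 81, 56, 49, 2049] tip [0.502  0.0007 0.0792] zmax 0.0817 foot [502.6   1.2] 29.2 ftop 0.0136
white px [267, 193, 42, 48, 1507] tip [0.4229 0.0796 0.079 ] zmax 0.0811 foot [423.   80.3] 29.0 ftop 0.0135
blue px [180, 279, 25, 51, 341] tip [0.5023 0.1603 0.0702] zmax 0.0726 foot [502.3 160.3] 40.0 ftop -0.0008
to [0.4233 0.08   0.104 ] units [-0.027  0.058  2.463] rows 3 each [-0.009  0.019  0.821]
```

View pics/w8.png

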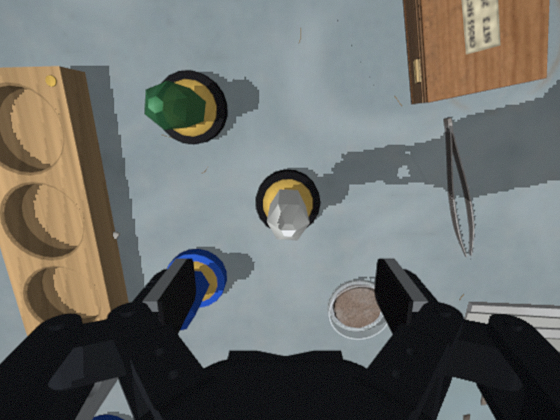

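The white mount at (289,205) is centred between the fingers. The blue decoy and the dish only look near because of the perspective.

```bash
python3 -m handwheel '{"deltas":[[1,0,0.04,0.6,0],[1,0,0,0.7,0],[1,0,0,0.7,0],[1,0,0,0.45,0],[1,0,0,0,0],[-1,0,0,0,0],[-1,0,0,0,0],[-1,0,0,0,0],[-1,0,0,0,0],[-1,0,0,0,0],[-1,0,0,0,0],[-1,0,0,0,0]]}' 50
python3 -m handwheel '{"deltas":[[-1,0,0,-0.3,0],[-1,0,0,-0.7,0],[-1,0,0,-0.8,0],[-1,0,0,-0.2,0],[-1,0,0,0,0],[-1,0,0,0,0]]}'
python3 -c "
from h import *
st(); plan((.6322,.0179,.184))"

```

```text
clock: 34.55
tcp_pos: [0.4226, 0.0785, 0.1037]
orientation: [0.0, 0.708, -0.707, 0.003]
wrist_force: [-1.0, -0.2, 5.6]
finger_gap: 0.0289
grip_force: 48.9
clock: 35.3
tcp_pos: [0.4209, 0.0788, 0.1817]
orientation: [0.002, 0.708, -0.707, 0.001]
wrist_force: [-0.3, 0.2, -2.1]
finger_gap: 0.0289
grip_force: 49.9
t 35.3 tcp [0.4209 0.0788 0.1817] yaw -1.5695 q [-0.    0.11 -0.52  0.94 -0.   -1.57] F [-0.3  0.2 -2.1] gap 0.0289 grip 49.923550486564636
to [0.6322 0.0179 0.184 ] units [ 1.53  -5.28  -0.055] rows 6 each [ 0.255 -0.88  -0.009]
```

```bash
python3 -m handwheel '{"deltas":[[-1,0,-0.88,-0.02,0],[-1,0,-0.88,-0.02,0],[-1,0,-0.88,0,0],[-1,0.3,-0.88,0,0],[-1,0.6,-0.88,0,0],[-1,0.65,-0.88,0,0],[-1,0,0,0,0],[-1,0,0,0,0]]}' >/dev/null
python3 - <<'E'
from h import *
st(); plan((.6322,.0167,.145)); c=cam('wrist'); save(c,'w9'); P=pts(c); q=P[(abs(P[...,0]-.632)<.04)&(abs(P[...,1]-.018)<.05)&(P[...,2]>.082)&(P[...,2]<.105)]
print(np.percentile(q,[.5,99.5],axis=0).round(4).tolist(), cv2.minEnclosingCircle((q[:,:2]*1000).astype(np.float32)),np.median(q[:,2]))
wells(c); mounts(c)
E
```

```text
t 36.3 tcp [0.6319 0.0172 0.1832] yaw -1.5698 q [-0.1   0.48 -0.    1.09 -0.   -1.67] F [-1.1  0.1 -2.7] gap 0.029 grip 50.49517571926117
to [0.6322 0.0167 0.145 ] units [ 0.01  -0.01   0.954] rows 1 each [ 0.01  -0.01   0.954]
[[0.6039, -0.0097, 0.0825], [0.6592, 0.0206, 0.1045]] ((631.6226806640625, 17.858713150024414), 28.546436309814453) 0.09292815781704448
w0 [631.5  18.4] 33.1 1889 zfloor 0.0091
w2 [627.9 160.1] 24.0 459 zfloor 0.0091
plate [587.6  58.4] [173.  174.3] 3.1377 [[0.5044, -0.0274], [0.6738, 0.1444]]
green px [436, 175, 73, 53, 2633] tip [ 5.044e-01 -1.000e-04  7.900e-02] zmax 0.0809 foot [5.033e+02 5.000e-01] 29.0 ftop 0.0135
white px [263, 231, 50, 27, 129] tip [0.6292 0.0079 0.098 ] zmax 0.1 foot [629.2   7.9] 40.0 ftop 0.029
```

The held foot, at (631.6,17.9), is over well0 at (631.5,18.4). I lower it.

```bash
python3 -m handwheel '{"deltas":[[-1,0,0,0.4,0],[-1,0,0,0.5,0],[-1,0,0,0.4,0],[-1,0,0,0.25,0],[-1,0,0,0.1,0],[-1,0,0,0,0],[-1,0,0,0,0]]}'
python3 -m handwheel '{"deltas":[[-1,0,0,0.05,0],[-1,0,0,0.05,0],[-1,0,0,0,0]]}'
```

```text
clock: 37.22
tcp_pos: [0.6337, 0.0168, 0.1198]
orientation: [0.001, 0.708, -0.707, 0.003]
wrist_force: [-0.4, -0.7, -3.2]
finger_gap: 0.0285
grip_force: 50.6
clock: 37.6
tcp_pos: [0.6331, 0.0169, 0.1149]
orientation: [0.001, 0.708, -0.707, 0.002]
wrist_force: [0.5, 0.2, -2.0]
finger_gap: 0.0291
grip_force: 50.6
```

```bash
python3 -m handwheel '{"deltas":[[-1,0,0.03,0.03,0],[-1,0,0,0.02,0],[-1,0,0,0,0]]}'
python3 -m handwheel '{"deltas":[[0,0,0,0,0],[0,0,0,0,0],[0.4,0,0,0,0],[0.4,0,0,0,0],[0.4,0,0,-0.4,0],[0.4,0,0,-0.8,0],[0.4,0,0,-0.8,0],[0.4,0,0,-0.8,0],[1,0,0,-0.2,0],[1,0,0,0,0]]}'
python3 - <<'E'
from h import *
st(); c=cam('wrist'); save(c,'w10'); mounts(c); plan((.5028,.0008,.23)); c=cam('side'); mounts(c)
E
```

```text
clock: 37.98
tcp_pos: [0.632, 0.0168, 0.1137]
orientation: [0.001, 0.708, -0.707, 0.002]
wrist_force: [-1.9, -0.0, 3.0]
finger_gap: 0.0288
grip_force: 51.3
clock: 39.22
tcp_pos: [0.632, 0.0173, 0.2336]
orientation: [0.001, 0.708, -0.707, 0.003]
wrist_force: [-0.4, -0.3, 0.5]
finger_gap: 0.0854
grip_force: 0.0
t 39.23 tcp [0.632  0.0173 0.2336] yaw -1.5695 q [-0.1   0.45  0.07  1.19 -0.   -1.67] F [-0.4 -0.3  0.5] gap 0.0854 grip 0.0
green px [411, 165, 54, 42, 1545] tip [5.041e-01 5.000e-04 7.910e-02] zmax 0.0814 foot [503.5   0.7] 28.8 ftop 0.0135
white px [266, 186, 39, 45, 1309] tip [0.6324 0.018  0.0891] zmax 0.0917 foot [632.4  18. ] 40.0 ftop 0.027
to [0.5028 0.0008 0.23  ] units [0.41  3.218 0.061] rows 4 each [0.103 0.805 0.015]
green px [205, 250, 18, 29, 326] tip [ 0.5044 -0.0032  0.082 ] zmax 0.0844 foot [502.5  -1.5] 29.7 ftop 0.0165
white px [279, 258, 17, 35, 496] tip [0.6329 0.0152 0.0917] zmax 0.0936 foot [632.9  15.2] 39.9 ftop 0.0288
white px [110, 334, 69, 27, 455] tip [ 0.503  -0.1943  0.0578] zmax 0.0608 foot [ 526.1 -162.4] 3.1 ftop -0.0
blue px [257, 213, 7, 16, 70] tip [0.522  0.1488 0.0599] zmax 0.0619 foot [523.2 148. ] 39.4 ftop 0.0012
```

View pics/w10.png

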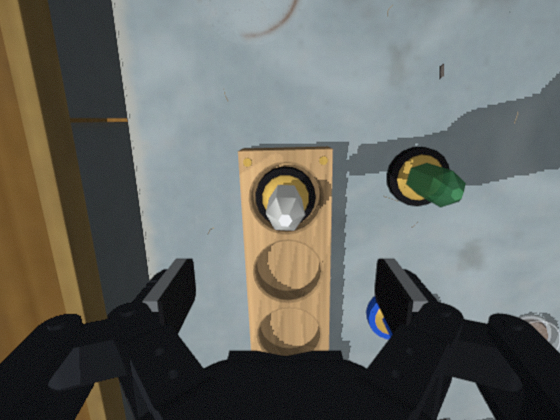

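The white mount stands centred in well0 at (286,195), tip at 0.0917 = 81 + 10 mm, and the green is at (430,180). Next is the green mount, at (503.5,0.6).

```bash
python3 -m handwheel '{"deltas":[[1,0.1,0.8,0.2,0],[1,0.1,0.8,0.2,0],[1,0.1,0.8,0.2,0],[1,0.11,0.8,0.15,0],[1,0,0,0,0],[1,0,0,0,0]]}' >/dev/null
python3 - <<'E'
from h import *
st(); c=cam('wrist'); mounts(c); plan((.5033,.0006,.104))
E
```

```text
t 40.08 tcp [0.5042 0.0006 0.2025] yaw -1.5697 q [-0.16  0.23 -0.32  1.02 -0.   -1.73] F [ 0.5  0.1 -0.5] gap 0.0852 grip 0.0
green px [268, 191, 39, 49, 1418] tip [5.028e-01 2.000e-04 7.920e-02] zmax 0.0815 foot [502.8   0.7] 29.0 ftop 0.0136
white px [82, 213, 69, 54, 2496] tip [0.6312 0.0177 0.0891] zmax 0.0914 foot [631.2  17.7] 40.0 ftop 0.0259
to [0.5033 0.0006 0.104 ] units [-0.011  0.041  2.469] rows 3 each [-0.004  0.014  0.823]
```

```bash
python3 -m handwheel '{"deltas":[[1,0,0.03,0.6,0],[1,0,0,0.7,0],[1,0,0,0.7,0],[1,0,0,0.45,0],[1,0,0,0,0],[-1,0,0,0,0],[-1,0,0,0,0],[-1,0,0,0,0],[-1,0,0,0,0],[-1,0,0,0,0],[-1,0,0,0,0],[-1,0,0,0,0]]}' 50
python3 -m handwheel '{"deltas":[[-1,0,0,-0.3,0],[-1,0,0,-0.7,0],[-1,0,0,-0.8,0],[-1,0,0,-0.4,0],[-1,0,0,0,0],[-1,0,0,0,0]]}'
python3 -c "
from h import *
st(); plan((.504,.0935,.192),(.6305,.0935,.192))"

```

```text
clock: 41.62
tcp_pos: [0.5033, 0.0002, 0.1058]
orientation: [0.001, 0.708, -0.707, 0.003]
wrist_force: [-1.1, -0.2, 6.2]
finger_gap: 0.0288
grip_force: 49.2
clock: 42.38
tcp_pos: [0.5021, 0.0007, 0.1923]
orientation: [0.001, 0.708, -0.707, 0.002]
wrist_force: [-0.1, -1.0, -2.9]
finger_gap: 0.0288
grip_force: 49.7
t 42.38 tcp [0.5021 0.0007 0.1923] yaw -1.5695 q [-0.16  0.24 -0.34  0.99 -0.   -1.73] F [-0.1 -1.  -2.9] gap 0.0288 grip 49.69320058822632
to [0.504  0.0935 0.192 ] units [-2.32  -0.05  -0.003] rows 3 each [-0.773 -0.017 -0.001]
to [0.6305 0.0935 0.192 ] units [ 0.004 -3.162  0.   ] rows 4 each [ 0.001 -0.791  0.   ]
```

```bash
python3 -m handwheel '{"deltas":[[-1,-0.77,0,0,0],[-1,-0.77,0,0,0],[-1,-0.77,0,0,0],[-1,0,-0.8,0,0],[-1,0,-0.8,0,0],[-1,0,-0.8,0,0],[-1,0,-0.8,0,0],[-1,0,0,0,0],[-1,0,0,0,0]]}' >/dev/null
python3 - <<'E'
from h import *
st(); c=cam('wrist'); P=pts(c); q=P[(abs(P[...,0]-.63)<.045)&(abs(P[...,1]-.094)<.05)&(P[...,2]>.086)&(P[...,2]<.11)&(P[...,1]>.045)]
print(np.percentile(q,[.5,99.5],axis=0).round(4).tolist(), cv2.minEnclosingCircle((q[:,:2]*1000).astype(np.float32)))
wells(c); mounts(c)
E
```

```text
t 43.5 tcp [0.6294 0.0932 0.1911] yaw -1.5695 q [ 0.02  0.48  0.02  1.11 -0.   -1.55] F [ 0.1 -1.3 -1.9] gap 0.0288 grip 50.14304280281067
[[0.6012, 0.065, 0.0867], [0.6565, 0.0984, 0.1095]] ((628.8973999023438, 92.8058853149414), 28.68012809753418)
w0 [631.5  18. ] 33.2 3773 zfloor 0.0224
w1 [629.6  93.4] 33.1 1822 zfloor 0.0092
plate [588.5  88.1] [166.7 232.8] 1.5977 [[0.5152, -0.0269], [0.6735, 0.2041]]
white px [254, 88, 52, 48, 1835] tip [0.6322 0.0186 0.0891] zmax 0.0913 foot [632.2  18.6] 40.0 ftop 0.0262
blue px [406, 270, 57, 54, 1607] tip [0.5111 0.1542 0.0785] zmax 0.0805 foot [511.3 156.8] 29.4 ftop 0.0134
```

```bash
python3 -m handwheel '{"deltas":[[-1,0,0,0.4,0],[-1,0,0,0.5,0],[-1,0,0,0.5,0],[-1,0,0,0.25,0],[-1,0,0,0.1,0],[-1,0,0,0,0],[-1,0,0,0,0]]}'
python3 -m handwheel '{"deltas":[[-1,0,0,0.05,0],[-1,0,0,0.03,0],[-1,0,0,0,0]]}'
```

```text
clock: 44.42
tcp_pos: [0.6312, 0.0929, 0.1236]
orientation: [0.001, 0.708, -0.707, 0.003]
wrist_force: [0.5, -0.1, -1.1]
finger_gap: 0.0288
grip_force: 50.2
clock: 44.8
tcp_pos: [0.6306, 0.0929, 0.1194]
orientation: [0.001, 0.708, -0.707, 0.002]
wrist_force: [-0.8, -0.2, -1.3]
finger_gap: 0.029
grip_force: 50.2
```

```bash
python3 -m handwheel '{"deltas":[[-1,0,0.01,0.05,0],[-1,0,0,0.03,0],[-1,0,0,0,0]]}'
```

```text
clock: 45.18
tcp_pos: [0.6301, 0.0929, 0.1161]
orientation: [0.001, 0.708, -0.707, 0.002]
wrist_force: [-0.6, -0.8, -2.2]
finger_gap: 0.029
grip_force: 50.2
```

```bash
python3 -m handwheel '{"deltas":[[-1,0,0,0.02,0],[-1,0,0,0.02,0],[-1,0,0,0,0]]}'
python3 -m handwheel '{"deltas":[[0,0,0,0,0],[0,0,0,0,0],[0.4,0,0,0,0],[0.4,0,0,0,0],[0.4,0,0,-0.4,0],[0.4,0,0,-0.8,0],[0.4,0,0,-0.8,0],[0.4,0,0,-0.8,0],[1,0.9,0,-0.5,0],[1,0.9,0,-0.5,0],[1,0.5,0,0,0],[1,0,0,0,0],[1,0,0,0,0]]}'
python3 - <<'E'
from h import *
st(); c=cam('wrist'); save(c,'w11'); mounts(c); wells(c)
for n in('side','top'):
    c=cam(n); save(c,n+'11'); print(n); mounts(c); scene(c)
E
```

```text
clock: 45.55
tcp_pos: [0.6303, 0.0929, 0.1158]
orientation: [0.001, 0.708, -0.707, 0.002]
wrist_force: [-3.3, -0.9, 5.4]
finger_gap: 0.0289
grip_force: 50.8
clock: 47.18
tcp_pos: [0.6297, 0.0022, 0.2661]
orientation: [0.001, 0.708, -0.707, 0.001]
wrist_force: [-0.9, -0.2, 0.1]
finger_gap: 0.0857
grip_force: 0.0
t 47.17 tcp [0.6297 0.0022 0.2661] yaw -1.5691 q [-0.12  0.43  0.13  1.27 -0.   -1.7 ] F [-0.9 -0.2  0.1] gap 0.0857 grip 0.0
green px [270, 259, 29, 47, 1061] tip [0.6302 0.0919 0.0888] zmax 0.0908 foot [630.2  91.9] 40.0 ftop 0.0259
white px [267, 197, 34, 40, 1035] tip [0.6305 0.0214 0.0893] zmax 0.092 foot [630.5  21.4] 40.0 ftop 0.0269
blue px [374, 312, 18, 32, 283] tip [0.5219 0.1519 0.0662] zmax 0.0682 foot [524.5 151.5] 39.5 ftop -0.0009
w0 [631.6  18.8] 33.0 1424 zfloor 0.0221
w1 [629.7  94.3] 33.0 1064 zfloor 0.0225
w2 [627.9 169.7] 33.0 1905 zfloor 0.0094
plate [596.3  88.2] [151.5 232.4] 1.598 [[0.5258, -0.0269], [0.6734, 0.2033]]
side
green px [298, 231, 12, 20, 106] tip [0.6309 0.0897 0.0925] zmax 0.094 foot [631.   89.6] 39.9 ftop 0.0291
white px [278, 256, 17,
[... 412 characters left out ...]
 rep('handle',g&(V<70)&(S<120)&(z>.052)&(z<.064))
    ~~~^^^^^^^^^^^^^^^^^^^^^^^^^^^^^^^^^^^^^^^^^^^^^
  File "h.py", line 34, in rep
    m=big(m); q=P[m]; print(n,*rect(q),'z',np.median(q[:,2]).round(4),len(q),'pca',round(float(np.arctan2(*np.linalg.svd(q[:,:2]-q[:,:2].mean(0),full_matrices=False)[2][0][::-1])%np.pi),4))
  File "h.py", line 29, in big
    k,lab,s,_=cv2.connectedComponentsWithStats(m.astype(np.uint8)); i=1+np.argmax(s[1:,4]); return lab==i
                                                                        ~~~~~~~~~^^^^^^^^^
    return _wrapfunc(a, 'argmax', axis=axis, out=out, **kwds)
    return bound(*args, **kwds)
ValueError: attempt to get argmax of an empty sequence
```

View pics/side11.png

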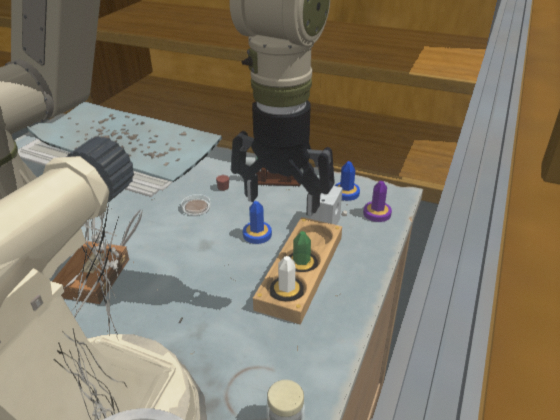

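Side view shows the white (288,280) and green (303,252) mounts upright in their wells, with dish (196,206) and bung (223,183) unmoved. The white's tip reads 3 mm different from before, so I check the feet and the gauge once more.

```bash
python3 - <<'E'
from h import *
c=cam('wrist'); P=pts(c); z=P[...,2]; V=c['frame'].max(2)
for n,e in(('w0',(.6316,.0188)),('w1',(.6297,.0943))):
    d=np.hypot(P[...,0]-e[0],P[...,1]-e[1]); q=P[(d<.0325)&(z>.018)&(z<.0275)&(V<75)]
    A=np.c_[q[:,:2]-e,np.ones(len(q))]; co=np.linalg.lstsq(A,q[:,2],rcond=None)[0]
    print(n,'foot',cv2.minEnclosingCircle((q[:,:2]*1000).astype(np.float32)),'slope/z',co.round(4),len(q))
c=cam('top'); P=pts(c); z=P[...,2]; f=c['frame']; V=f.max(2)
g=(P[...,0]>.36)&(P[...,0]<.58)&(P[...,1]>.30)&(P[...,1]<.42)
print('gauge visible',(g&(z>.049)&(z<.07)).sum())
c=cam('side'); P=pts(c); z=P[...,2]
for n,e in(('dish',(.349,.19)),('bung',(.370,.276))):
    q=P[(np.hypot(P[...,0]-e[0],P[...,1]-e[1])<.05)&(z>.006)&(z<.04)]; print(n,np.median(q,0).round(3))
E
python3 -m handwheel '{"deltas":[[1,0.5,0,-0.5,0],[1,0.5,0,-0.3,0],[1,0,0,0,0],[1,0,0,0,0],[1,0,0,0,0]]}'
```

```text
w0 foot ((629.6527709960938, 22.37459945678711), 29.750429153442383) slope/z [0.0023 0.0091 0.023 ] 696
w1 foot ((630.14404296875, 95.54705047607422), 31.303462982177734) slope/z [0.0032 0.0218 0.023 ] 639
gauge visible 670
dish [0.351 0.189 0.01 ]
bung [0.371 0.273 0.025]
clock: 48.05
tcp_pos: [0.6299, -0.0379, 0.2986]
orientation: [0.001, 0.708, -0.706, 0.001]
wrist_force: [-0.8, 0.3, -0.3]
finger_gap: 0.0856
grip_force: 0.0
```

The white mount was nudged to the well wall: 4 mm off centre, inside the 7 mm allowed, flat on the floor. The gauge, dish and bung are in place, so I hand in.

```bash
python3 -c "
from workcell import hand_in
print(hand_in())"
```

```text
the job is handed in; nothing more can be done
None
```

I handed the job in at about 48 s: the go end went fully home and the no-go end was refused under about 12 N for over a second, the gauge is back in its cradle, the white mount stands in well0 (about 4 mm off centre) and the green in well1, no amber mount was in view, and the dish and bung are where they were; the hand-in returned no verdict.

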